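Nudge two nuts into their pockets on the kitting plate

ROBOT

A 6-joint arm with a two-finger parallel gripper is mounted at the origin on a cart in front of the work surface, level with it; the furniture and walls round the work are solid. World frame = base frame: x ahead of the robot, y to its left, z up, the work surface at z = 0. Lengths are in m, angles in rad, forces in N, time in s.
With the tool pointing down it reaches from about 0.275 to 0.875 m from the base axis. Payload 12.5 kg.
Tool frame: the origin (TCP) lies where the fingers leave the gripper's body, on its centre line; the fingertips stand 73 mm ahead of it and the grasp point (between the pads) lies 54 mm ahead of it; z points along the fingers, y is the line along which they close (so a half turn about z gives the same grasp; the last joint's range is limited). The gripper opens to 85 mm and grips with 20 to 120 N. Pads are 22 mm wide; open, the fingers measure 114 mm over their backs; the gripper's body (76 mm by 85 mm) begins 54 mm behind the grasp point. The pads swing forward as they close: fully open they stand 13 mm farther back than shut.
Start: joints at [1.242, 0.351, 1.652, -0, 1.139, -0.085], TCP at [0.133, 0.534, 0.304] pointing down, gripper open.
Joint ranges: [-2.75, 2.75], [-0.79, 2.1], [0.01, 2.65], [-1.57, 4.71], [0.07, 3.14], [-2.87, 2.87]. Speed limits (rad/s): [2.22, 2.22, 2.79, 3.14, 3.14, 3.14].

INTERFACE

Orientations are given as a unit quaternion [w, x, y, z].
In Python, from plant import robot gives the robot as it stands.
- The arm moves only by the tool arm_command, never from a script. Its argument "steps" is a list of rows, each a list of 6 numbers: the shift along the world's x, y, z in mm, then the turn, a rotation vector about the world's x, y, z in rad. In form: [[x, y, z, wx, wy, wz], ...]. A call has 1 to 10 rows; each row shifts and turns the commanded pose from where the row before left it; what a row does not reach is not made up. A row lasts 1/12 s, in which the tool goes at most 41.7 mm and 7.16 degrees, less where a joint would pass 70% of its speed; a pose out of reach is approached as far as the arm can. A call is refused whole if a number of a shift passes 41.7 or a number of a turn 0.125, either way. A call with a gripper value outside its range is refused whole. "claw" is the gripper command: -1 is fully open, 1 is shut, values between are in proportion, set as the call begins (left out, the last holds). The fingers move at their own pace and stop on an object; "grip_force" is the grip in N (left out, the last holds). Time passes only in rows, so rows that do not move let the fingers close. It gives the time, the measured TCP pose, the force, the opening and the grip force at its end, in the units of the state.
- robot.state(): the state, without advancing time (a new reading comes with each control period).
- robot.capture(name): name is "scene" or "side" or "wrist"; returns a dict with "image" (480x640x3 uint8, blue, green, red), "fov_y" (degrees; the focal length in pixels is half the picture's height over the tangent of half this angle, whatever the lens; pixels are square), "cx", "cy" (the principal point, pixels), "dist_coeffs" ([k1, k2, p1, p2, k3] as OpenCV has them; the pictures are not rectified), "T" (4x4, takes a point from camera to world coordinates). Camera axes: x right, y down, z forward; pixel columns grow to the right and rows downward; lengths in m; the calibration is good to about 2 mm. A picture is of the moment at which its call begins. There is no depth.
- robot.close_job(): hands the job in; it is judged then, once.
The state is a dict: "t": time; "joints": joint angles; "dq": joint speeds; "joint_efforts": joint torques, N m; "position": TCP position; "ee_rot": TCP orientation; "force": force on the tool from outside, world axes, zero at the start; "wrist_torque": the same for the moment, N m; "finger_gap": opening from 0.0 (shut) to 1.0 (fully open); "gripper_force": force on a finger pad.
Only numpy, scipy, OpenCV 4.12 (cv2) and the standard library are available. Lean on these libraries where they do the work, as an engineer would, in place of code of your own. Each camera call takes 0.05 s, during which the arm holds its last target. There are 200 camera calls.

TASK

Lift the white tape roll off the green kitting plate and set it down flat on the bare bench, so that the big pocket is clear. Then, without gripping or lifting them, gently nudge the steel nut across the plate until it drops flat into the big pocket and the brass nut until it drops flat into the small one. Leave the memory stick and the metal dock on the plate, and the dropper bottle on the bench, where they are.

Things in the scene. Friction and masses are not known exactly. Their poses are not given: they have to be found in the camera images.
- plate: green square kitting plate, 260 x 260 mm, 14 mm thick, fixed on the bench; origin at the centre of its underside, z up, x and y parallel to its sides (any yaw). Its flat deck is 14 mm above the bench (z = 0.014) and has a rim 5 mm wide and 5 mm high all round, so nuts can move within 125 mm of the centre along x and y. The pockets lie on its +x half; the nuts and the dock start side by side in a row on its -x half, in any order; the memory stick lies about the middle.
- big_pocket (a point): centre of the mouth of the round pocket for the steel nut, level with the deck, 44 mm across, 6 mm deep, red floor; the tape roll lies over it at the start. In the plate's frame it is at x = +77, y = +60 mm
- small_pocket (a point): centre of the mouth of the round pocket for the brass nut, level with the deck, 31 mm across, 6 mm deep, red floor. In the plate's frame it is at x = +77, y = -60 mm
- steel_nut_center (a point): centre of the loose grey steel hexagon nut, 30 mm across flats (35 mm over corners), 8 mm high, 30 to 50 g, lying flat on the deck. Friction on the deck is moderate (about 0.6): it stops at once when the push stops. Lying in its pocket it stands 2 mm above the deck
- brass_nut_center (a point): centre of the loose yellow brass hexagon nut, 20 mm across flats (23 mm over corners), 8 mm high, 15 to 25 g, lying flat on the deck; in its pocket it stands 2 mm above the deck. It also fits into the big pocket, from which it could not be nudged out
- tape_center (a point): centre (half-way up) of the white tape roll with a brown core, 52 mm across, 20 mm high, about 40 g, lying flat on the deck over the big pocket; its z axis is the roll's axis. The bare bench round x = 0.45, y = -0.04 (free for 70 mm round) is a good place to set it down
- dock_center (a point): centre of the light metal dock, a block 30 x 61 x 30 mm (its own x, y, z), loose, standing on the deck; a bystander
- stick_center (a point): centre of the blue memory stick with a metal plug, 17 x 54 x 8 mm (its own x, y, z), loose, lying flat on the deck; a bystander
- dropper_bottle: brown dropper bottle, 33 mm across, 102 mm high, loose on the bench to the right; origin at its foot; a bystander

How it is judged:
By the outcome, as a careful person would: the job done as asked, in the order asked, and still so for the second after the job is handed in, with the robot touching nothing.
It also fails if it takes over 72 s, if anything falls off the work surface, if the arm or the gripper's body presses on something with over 40 N, if the wrist force passes 120 N, or if a joint passes its speed limit or range.

## Working session

There is one attempt and no reset: what is moved stays moved. The work goes in short steps, Python scripts to look and compute and a tool call to move; the robot and the scene stay as the last step left them, time stands still between calls to the robot, and variables do not carry over. Pictures are saved under pics/ and viewed, at most 13 in all, crops included, and the job is handed in when it is done.

Besides the shell and the picture viewer there is one more tool, called as name(argument=value, ...) on one line, values as JSON. arm_command: Moves the arm, as the interface text tells. Its arguments: {"type":"object","properties":{"steps":{"type":"array","items":{"type":"array","items":{"type":"number"}}},"claw":{"type":"number"},"grip_force":{"type":"number"}},"required":["steps"]}

```bash
mkdir -p pics; cat > h.py <<'E'
import numpy as np, cv2
from plant import robot
def cap(n):
    c=robot.capture(n); f=240/np.tan(np.radians(c['fov_y'])/2)
    c['K']=np.array([[f,0,c['cx']],[0,f,c['cy']],[0,0,1.]]); c['d']=np.array(c['dist_coeffs'],float); c['T']=np.array(c['T']); return c
def ray(c,uv,z):
    p=cv2.undistortPoints(np.array(uv,float).reshape(-1,1,2),c['K'],c['d']).reshape(-1,2)
    d=np.c_[p,np.ones(len(p))]@c['T'][:3,:3].T; o=c['T'][:3,3]
    return o+d*((z-o[2])/d[:,2])[:,None]
def proj(c,P):
    W=np.linalg.inv(c['T']); return cv2.projectPoints(np.array(P,float).reshape(-1,1,3),cv2.Rodrigues(W[:3,:3])[0],W[:3,3],c['K'],c['d'])[0].reshape(-1,2)
E
python3 - <<'E'
from h import *
ims=[]
for n in ['scene','side']:
    c=cap(n); print(n,c['T'].round(3).tolist(),c['fov_y'],c['d']); cv2.imwrite(f'pics/{n}0.png',c['image'])
print(robot.state())
E
```

```text
scene [[0.551, -0.362, 0.752, -0.499], [-0.834, -0.249, 0.492, -0.595], [0.009, -0.898, -0.44, 0.668], [0.0, 0.0, 0.0, 1.0]] 44.81887325578516 [-0.18205478  0.          0.          0.          0.        ]
side [[-0.976, -0.132, 0.176, 0.3], [-0.219, 0.504, -0.835, 1.06], [0.022, -0.853, -0.521, 0.686], [0.0, 0.0, 0.0, 1.0]] 43.65490453521778 [-0.07677971  0.          0.          0.          0.        ]
{'t': 0.1, 'joints': array([ 1.24242152e+00,  3.51180303e-01,  1.65241249e+00,  1.37451373e-05,
        1.13911383e+00, -8.46120121e-02]), 'dq': array([ 0.00053151, -0.00197266, -0.00075579,  0.00115125,  0.00079625,
        0.00119256]), 'joint_efforts': array([ 6.50527418e-04, -5.06827426e+01, -2.91879505e+01, -1.31640245e-04,
        2.64192786e-03, -6.63299517e-06]), 'position': array([0.13264524, 0.53351126, 0.30339342]), 'ee_rot': array([-1.20305698e-04,  1.21582699e-01,  9.92581149e-01, -5.43871228e-04]), 'force': array([-0.89688833,  0.35722257,  0.42331119]), 'wrist_torque': array([-0.02982551,  0.009327  ,  0.05378273]), 'gripper_force': 0.0, 'finger_gap': 0.9969880300932609}
```

View pics/scene0.png

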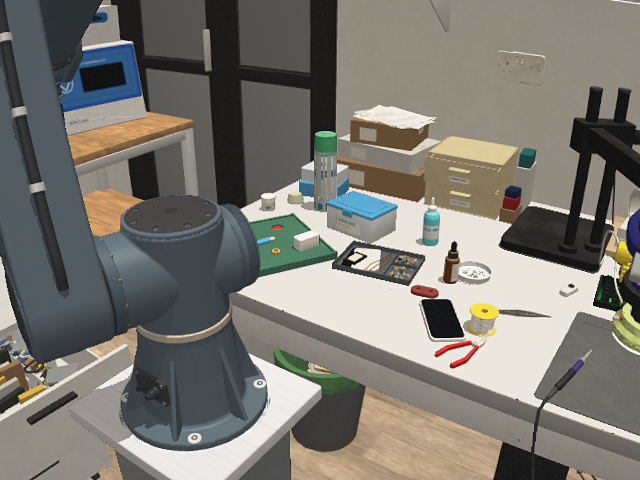

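View pics/side0.png

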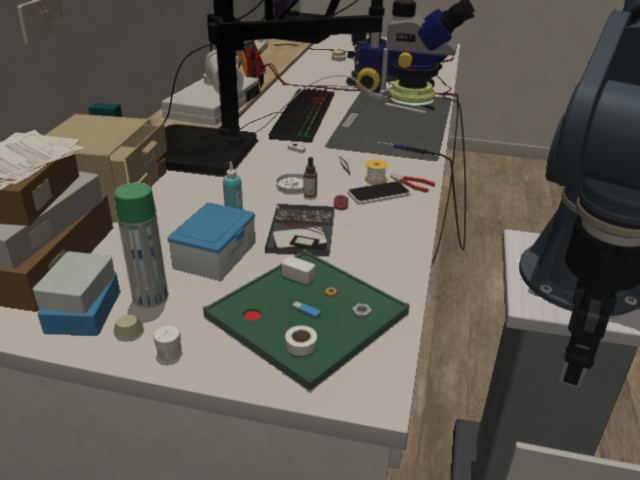

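The side view shows the plate with corners near (205,310), (308,255), (408,308) and (308,377). On it are the tape (301,340), small pocket (252,316), stick (307,310), brass nut (331,292), steel nut (362,311) and dock (298,270). The scene view is mostly blocked by the arm.

```bash
cat >> h.py <<'E'
def cen(m,lo=30):
    cs,_=cv2.findContours(m.astype(np.uint8),cv2.RETR_EXTERNAL,cv2.CHAIN_APPROX_NONE)
    return max(cs,key=cv2.contourArea)
E
python3 - <<'E'
from h import *
c=cap('side'); im=c['image']; hsv=cv2.cvtColor(im,cv2.COLOR_BGR2HSV)
H,S,V=[hsv[...,i].astype(int) for i in range(3)]
g=((H>60)&(H<90)&(S>90)).astype(np.uint8); g[:240]=0
g=cv2.morphologyEx(g,cv2.MORPH_OPEN,np.ones((3,3)))
k=cv2.convexHull(cen(g)); P=ray(c,k.reshape(-1,2),0.019)[:,:2].astype(np.float32)
r=cv2.minAreaRect(P); print('plate rect',r); print(cv2.boxPoints(r))
red=((H<8)|(H>172))&(S>150)&(V>100); red[:280]=0; red[:,:230]=0; red[:,280:]=0
kk=cen(red); print('red',ray(c,kk.reshape(-1,2).mean(0),0.012))
for n,uv,z in [('tape',(301,335),.034),('stick',(307,310),.022),('brass',(331,291),.022),('steel',(362,309),.022),('dock',(298,265),.044)]: print(n,ray(c,uv,z)[0].round(4))
cv2.imwrite('pics/side_crop.png',cv2.resize(im[245:385,195:415],None,fx=3.6,fy=3.6,interpolation=cv2.INTER_CUBIC))
E
```

```text
Traceback (most recent call last):
  File "h.py", line 14, in cen
    return max(cs,key=cv2.contourArea)
ValueError: max() iterable argument is empty
```

```bash
python3 - <<'E'
from h import *
c=cap('side'); im=c['image']; hsv=cv2.cvtColor(im,cv2.COLOR_BGR2HSV)
H,S,V=[hsv[...,i].astype(int) for i in range(3)]
print(hsv[345,340],hsv[290,270],hsv[316,252])
h0,s0,v0=hsv[290,270].astype(int)
g=((abs(H-h0)<12)&(S>s0*0.6)&(V<130)).astype(np.uint8); g[:240]=0; g[:,:190]=0; g[:,430:]=0
g=cv2.morphologyEx(g,cv2.MORPH_OPEN,np.ones((3,3)))
k=cv2.convexHull(cen(g)); P=ray(c,k.reshape(-1,2),0.019)[:,:2].astype(np.float32)
r=cv2.minAreaRect(P); print('plate rect',r); print(cv2.boxPoints(r))
for n,uv,z in [('red',(252,316),.010),('tape',(301,335),.034),('stick',(307,310),.022),('brass',(331,291),.022),('steel',(362,309),.022),('dock',(298,265),.044)]: print(n,ray(c,uv,z)[0].round(4))
cv2.imwrite('pics/side_crop.png',cv2.resize(im[245:385,195:415],None,fx=3.6,fy=3.6,interpolation=cv2.INTER_CUBIC))
E
```

```text
[71 89 83] [70 87 85] [  1 190 169]
plate rect ((0.5044497847557068, 0.25490498542785645), (0.2690304219722748, 0.26991358399391174), 60.333580017089844)
[[0.32060465 0.20481858]
 [0.55513847 0.07122499]
 [0.6882949  0.3049914 ]
 [0.4537611  0.43858498]]
red [0.5956 0.286  0.01  ]
tape [0.4923 0.3398 0.034 ]
stick [0.5024 0.2603 0.022 ]
brass [0.4735 0.1959 0.022 ]
steel [0.4092 0.2338 0.022 ]
dock [0.5454 0.1608 0.044 ]
```

View pics/side_crop.png

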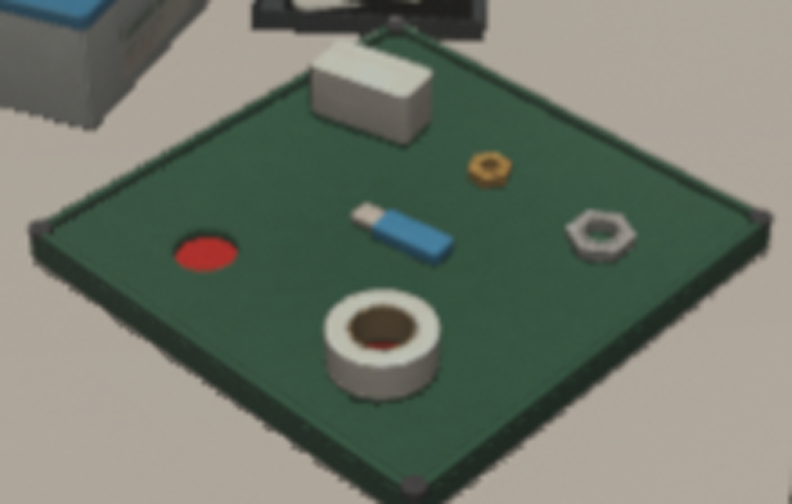

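The crop shows both pockets, the tape over the big one, and brass between the dock and steel. The stick lies near the middle. I'll move over the plate for a wrist view.

arm_command(steps=[[36,-24,3,0,0,0],[36,-24,3,0,0,0],[36,-24,3,0,0,0],[36,-24,3,0,0,0],[36,-24,3,0,0,0],[36,-24,3,0,0,0],[36,-24,3,0,0,0],[36,-24,3,0,0,0],[36,-24,3,0,0,0],[36,-24,3,0,0,0]])

```text
t: 1.03
position: [0.48, 0.3016, 0.3328]
ee_rot: [-0.0, 0.122, 0.993, 0.0]
force: [-0.4, 1.3, -0.2]
finger_gap: 1.002
gripper_force: 0.0
```

arm_command(steps=[[0,0,0,0,0,0],[0,0,0,0,0,0],[0,0,0,0,0,0]])

```text
t: 1.28
position: [0.4783, 0.3031, 0.3324]
ee_rot: [-0.0, 0.122, 0.993, -0.0]
force: [-0.6, -0.3, 0.3]
finger_gap: 1.001
gripper_force: 0.0
```

```bash
python3 - <<'E'
from h import *
c=cap('wrist'); cv2.imwrite('pics/w1.png',c['image']); s=robot.state(); print(s['t'],s['position'],s['ee_rot'],c['T'].round(3).tolist(),c['d'],c['fov_y'])
E
```

```text
1.3333 [0.47787689 0.30357853 0.3324554 ] [-3.47091782e-04  1.21315317e-01  9.92613951e-01 -1.30336837e-04] [[0.243, 0.933, 0.266, 0.409], [0.97, -0.233, -0.068, 0.32], [-0.001, 0.274, -0.962, 0.403], [0.0, 0.0, 0.0, 1.0]] [-0.04939951  0.          0.          0.          0.        ] 71.14426464936841
```

View pics/w1.png

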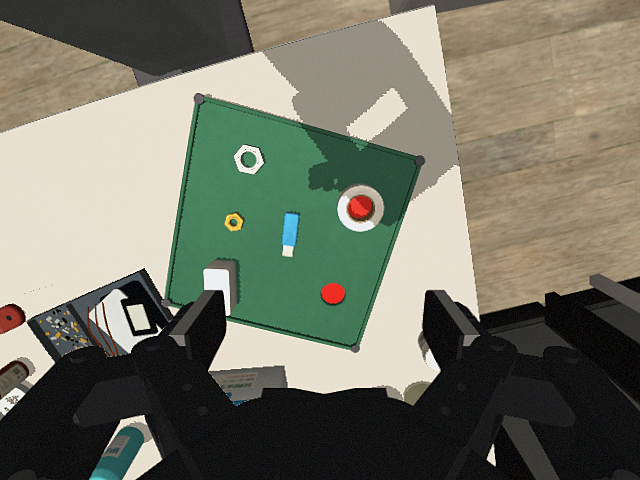

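The wrist view shows the whole plate, with corners at (199,99), (420,160), (355,348) and (167,303). Steel is at (249,159), brass (234,222), tape (360,208), small pocket (333,293), stick (290,234) and dock (220,290).

```bash
cat >> h.py <<'E'
def measure(c,roi=None,plate=None):
    hsv=cv2.cvtColor(c['image'],cv2.COLOR_BGR2HSV); H,S,V=[hsv[...,i].astype(int) for i in range(3)]
    out={}
    g=((H>60)&(H<85)&(S>70)&(V<140)).astype(np.uint8)
    g=cv2.morphologyEx(g,cv2.MORPH_OPEN,np.ones((3,3)))
    if plate is None:
        k=cv2.convexHull(cen(g)).reshape(-1,2)
        r=cv2.minAreaRect(ray(c,k,.019)[:,:2].astype(np.float32)); out['rect']=r
    hull=np.zeros(g.shape,np.uint8)
    kk=cv2.convexHull(cen(g)) if plate is None else proj(c,[plate@[x,y,1] if 0 else np.r_[(plate@[x,y,1])[:2],.014] for x,y in [(.123,.123),(.123,-.123),(-.123,-.123),(-.123,.123)]]).astype(np.int32).reshape(-1,1,2)
    cv2.fillConvexPoly(hull,kk,1); hull=hull>0
    ms={'red':(((H<8)|(H>172))&(S>170),.008),'brass':((H>15)&(H<32)&(S>110),.022),'blue':((H>95)&(H<112)&(S>100),.022),
        'steel':((S<40)&(V>120),.022)}
    for n,(m,z) in ms.items():
        m=cv2.morphologyEx((m&hull).astype(np.uint8),cv2.MORPH_OPEN,np.ones((2,2)))
        cs,_=cv2.findContours(m,cv2.RETR_EXTERNAL,cv2.CHAIN_APPROX_NONE)
        out[n]=[]
        for q in cs:
            if cv2.contourArea(q)<60: continue
            p=ray(c,q.reshape(-1,2),z)[:,:2].astype(np.float32); r=cv2.minAreaRect(p)
            (x,y),rad=cv2.minEnclosingCircle(p)
            M=cv2.moments(p.reshape(-1,1,2)); cx=M['m10']/M['m00'];cy=M['m01']/M['m00']
            out[n].append(dict(c=np.round([cx,cy],4),px=q.mean((0,1)).round(),r=round(rad,4),wh=np.round(r[1],4),ang=round(r[2],1)))
    return out
E
python3 - <<'E'
from h import *
c=cap('wrist'); o=measure(c)
for k,v in o.items():
    print(k); [print('  ',dict(x) if isinstance(x,dict) else x) for x in v] if isinstance(v,(list,)) else print(v)
pc=ray(c,[(199,99),(420,160),(355,348),(167,303)],.019)[:,:2]; print(pc.round(4),pc.mean(0), np.linalg.norm(np.diff(pc,axis=0),axis=1))
# tape top outer: ray at .034
print('tape',ray(c,[(360,208)],.034).round(4))
E
```

```text
rect
((0.5038174986839294, 0.24724674224853516), (0.25891992449760437, 0.25939464569091797), 60.67740249633789)
red
   {'c': array([0.5971, 0.2855]), 'px': array([333., 294.]), 'r': 0.0153, 'wh': array([0.0285, 0.0283]), 'ang': 76.0}
   {'c': array([0.4951, 0.3432]), 'px': array([360., 208.]), 'r': 0.0148, 'wh': array([0.0265, 0.0256]), 'ang': 76.1}
brass
   {'c': array([0.4735, 0.1953]), 'px': array([234., 223.]), 'r': 0.0115, 'wh': array([0.0203, 0.0226]), 'ang': 56.2}
blue
   {'c': array([0.4978, 0.2576]), 'px': array([291., 230.]), 'r': 0.0207, 'wh': array([0.0171, 0.0401]), 'ang': 68.3}
steel
   {'c': array([0.544 , 0.1517]), 'px': array([220., 289.]), 'r': 0.0339, 'wh': array([0.0312, 0.0624]), 'ang': 73.5}
   {'c': array([0.5231, 0.2472]), 'px': array([288., 252.]), 'r': 0.0081, 'wh': array([0.012 , 0.0128]), 'ang': 74.5}
   {'c': array([0.4941, 0.3423]), 'px': array([362., 210.]), 'r': 0.0273, 'wh': array([0.0523, 0.0531]), 'ang': 76.6}
   {'c': array([0.4093, 0.2339]), 'px': array([249., 160.]), 'r': 0.017, 'wh': array([0.0323, 0.0299]), 'ang': 63.4}
[[0.333  0.1997]
 [0.455  0.4199]
 [0.6748 0.2962]
 [0.5532 0.077 ]] [0.50400022 0.24818473] [0.25170767 0.25216602 0.25066226]
tape [[0.4892 0.3416 0.034 ]]
```

arm_command(steps=[[1,4,-10,0,0,-0.1225],[1,4,-10,0,0,-0.1225],[1,4,-10,0,0,-0.1225],[1,4,-10,0,0,-0.1225],[1,4,-10,0,0,-0.1225],[1,4,-10,0,0,-0.1225],[1,4,-10,0,0,-0.1225],[1,4,-10,0,0,-0.1225],[1,4,-10,0,0,-0.1225],[1,2,-10,0,0,-0.1225]], claw=-1)

```text
t: 2.22
position: [0.4876, 0.3425, 0.2323]
ee_rot: [-0.0, 0.672, 0.741, 0.0]
force: [0.2, -0.5, 0.6]
finger_gap: 0.999
gripper_force: 0.0
```

arm_command(steps=[[0,0,0,0,0,-0.1225],[0,0,0,0,0,-0.1225],[0,0,0,0,0,-0.1225],[0,0,0,0,0,-0.1225],[0,0,0,0,0,-0.1225],[0,0,0,0,0,0],[0,0,0,0,0,0],[0,0,0,0,0,0]])

```text
t: 2.88
position: [0.4881, 0.3416, 0.2328]
ee_rot: [-0.0, 0.861, 0.508, 0.0]
force: [0.3, -0.9, -0.3]
finger_gap: 1.001
gripper_force: 0.0
```

```bash
cat >> h.py <<'E'
from scipy.spatial.transform import Rotation
YAW=np.radians(60.68); PC=np.array([.5038,.2472]); RP=np.array([[np.cos(YAW),-np.sin(YAW)],[np.sin(YAW),np.cos(YAW)]])
PL=np.eye(3); PL[:2,:2]=RP; PL[:2,2]=PC
def pf(w): return (RP.T@(np.array(w)[:2]-PC)*1000).round(1)
def wf(p): return PC+RP@np.array(p)/1000
def st():
    s=robot.state(); R=Rotation.from_quat(np.array(s['ee_rot'])[[1,2,3,0]]).as_matrix()
    print('t',round(s['t'],2),'pos',s['position'].round(4),'plate',pf(s['position']),'toolx yaw',np.degrees(np.arctan2(R[1,0],R[0,0])).round(2),'z',R[:,2].round(3),'gap',round(s['finger_gap'],3),'F',s['force'].round(1)); return s
E
python3 - <<'E'
from h import *
c=cap('wrist'); cv2.imwrite('pics/w2.png',c['image']); s=st()
hsv=cv2.cvtColor(c['image'],cv2.COLOR_BGR2HSV)
m=((hsv[...,1]<40)&(hsv[...,2]>110)).astype(np.uint8)
cs,_=cv2.findContours(m,cv2.RETR_EXTERNAL,cv2.CHAIN_APPROX_NONE)
for q in cs:
    if cv2.contourArea(q)>400:
        p=ray(c,q.reshape(-1,2),.034)[:,:2].astype(np.float32); print(q.mean((0,1)),cv2.minEnclosingCircle(p),pf(p.mean(0)))
E
```

```text
t 2.93 pos [0.4882 0.3415 0.2328] plate [74.6 59.7] toolx yaw 60.98 z [-0.  0. -1.] gap 0.997 F [ 0.3 -0.2 -0.2]
[519.37980769 451.36538462] ((0.5502569675445557, 0.026346884667873383), 0.032255686819553375) [-173.7 -150.8]
[307.17977528 355.80898876] ((0.41286712884902954, 0.2402665615081787), 0.016414634883403778) [-50.4  76.1]
[ 60.51312649 323.90692124] ((0.22570884227752686, 0.3773127794265747), 0.0957178846001625) [-21.8 310.2]
[ 25.46488294 282.43478261] ((0.20648695528507233, 0.4357500970363617), 0.0512000173330307) [ 20.4 332.7]
[329.         221.45273632] ((0.4903718829154968, 0.34241291880607605), 0.027283407747745514) [78.7 56.9]
[ 51.31516588 234.19905213] ((0.2679117023944855, 0.4576418697834015), 0.06412758678197861) [ 65.9 296.3]
[100.35911602 166.1160221 ] ((0.35562747716903687, 0.4757159352302551), 0.0263021569699049) [124.2 241.8]
[388.11481056 174.69575201] ((0.5166271924972534, 0.29352569580078125), 0.25628527998924255) [110.2  10. ]
```

View pics/w2.png

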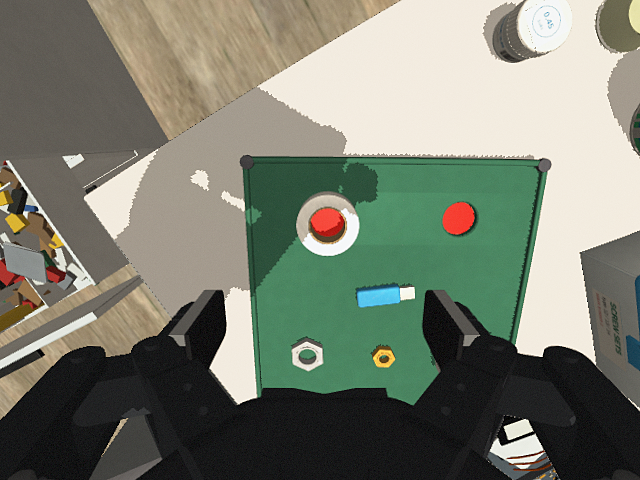

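The tape is at pixel (329,222), in line with the gripper. I'll descend and grip it.

arm_command(steps=[[2,1,-30,0,0,0],[0,0,-30,0,0,0],[0,0,-30,0,0,0],[0,0,-25,0,0,0],[0,0,-18,0,0,0],[0,0,-10,0,0,0],[0,0,0,0,0,0],[0,0,0,0,0,0]])

```text
t: 3.6
position: [0.4908, 0.3423, 0.0901]
ee_rot: [0.0, 0.862, 0.506, 0.0]
force: [-0.9, -0.3, -0.3]
finger_gap: 1.0
gripper_force: 0.0
```

arm_command(steps=[[0,0,0,0,0,0],[0,0,0,0,0,0],[0,0,0,0,0,0],[0,0,0,0,0,0],[0,0,0,0,0,0],[0,0,0,0,0,0],[0,0,0,0,0,0],[0,0,0,0,0,0],[0,0,0,0,0,0],[0,0,0,0,0,0]], claw=1, grip_force=25)

```text
t: 4.43
position: [0.491, 0.3424, 0.091]
ee_rot: [-0.0, 0.863, 0.506, 0.001]
force: [-1.7, -1.4, 7.0]
finger_gap: 0.589
gripper_force: 25.0
```

arm_command(steps=[[0,0,10,0,0,0],[0,0,20,0,0,0],[0,0,30,0,0,0],[0,0,30,0,0,0],[0,0,30,0,0,0],[-4,-25,20,0,0,0],[-4,-35,10,0,0,0],[-4,-36,0,0,0,0],[-4,-36,0,0,0,0],[-4,-36,0,0,0,0]])

```text
t: 5.27
position: [0.47, 0.1727, 0.2409]
ee_rot: [0.0, 0.863, 0.506, 0.001]
force: [-0.0, -0.9, 0.5]
finger_gap: 0.592
gripper_force: 26.6
```

arm_command(steps=[[-4,-36,0,0,0,0],[-4,-36,0,0,0,0],[-4,-36,0,0,0,0],[-4,-36,0,0,0,0],[-3,-32,0,0,0,0],[-2,-25,-10,0,0,0],[0,-13,-20,0,0,0],[0,0,-30,0,0,0],[0,0,-30,0,0,0],[0,0,0,0,0,0]])

```text
t: 6.1
position: [0.4476, -0.0398, 0.1466]
ee_rot: [-0.002, 0.863, 0.505, -0.002]
force: [-0.3, 0.5, -1.1]
finger_gap: 0.593
gripper_force: 26.6
```

```bash
python3 - <<'E'
from h import *
c=cap('side'); cv2.imwrite('pics/s2.png',c['image'][100:400,150:550]); st()
E
```

```text
t 6.15 pos [ 0.4486 -0.0398  0.1489] plate [-277.2  -92.4] toolx yaw 60.74 z [-0.004  0.001 -1.   ] gap 0.589 F [-0.4 -0.2  0.3]
```

View pics/s2.png

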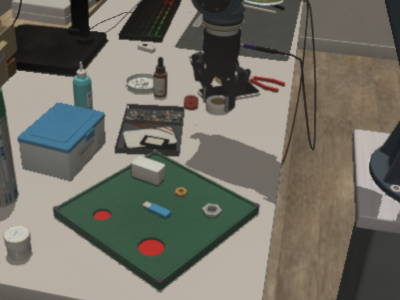

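The tape is held at crop (216,103) and the big pocket is clear. Next I lower it.

arm_command(steps=[[0,0,-25,0,0,0],[0,0,-20,0,0,0],[0,0,-12,0,0,0],[0,0,-8,0,0,0],[0,0,-4,0,0,0],[0,0,-3,0,0,0],[0,0,0,0,0,0],[0,0,0,0,0,0]])

```text
t: 6.82
position: [0.45, -0.0399, 0.0785]
ee_rot: [0.0, 0.863, 0.506, 0.0]
force: [-0.4, 0.4, -1.2]
finger_gap: 0.598
gripper_force: 26.7
```

arm_command(steps=[[0,0,-1,0,0,0],[0,0,-0.5,0,0,0],[0,0,0,0,0,0]])

```text
t: 7.07
position: [0.45, -0.0399, 0.077]
ee_rot: [0.0, 0.863, 0.506, 0.0]
force: [-1.0, 0.3, 11.2]
finger_gap: 0.593
gripper_force: 27.5
```

arm_command(steps=[[0,0,0,0,0,0],[0,0,0,0,0,0],[0,0,0,0,0,0],[0,0,0,0,0,0],[0,0,10,0,0,0],[0,0,20,0,0,0],[0,0,30,0,0,0],[0,0,35,0,0,0],[0,0,35,0,0,0],[0,0,20,0,0,0]], claw=-1)

```text
t: 7.9
position: [0.45, -0.0399, 0.2302]
ee_rot: [0.001, 0.863, 0.506, 0.001]
force: [0.9, 0.0, 0.3]
finger_gap: 1.0
gripper_force: 0.0
```

arm_command(steps=[[-6,20,0,0,0,0],[-8,32,0,0,0,0],[-8,32,0,0,0,0],[-8,32,0,0,0,0],[-8,32,0,0,0,-0.03],[-8,32,0,0,0,-0.03],[-8,32,-10,0,0,-0.03],[-5,22,-20,0,0,-0.03],[-2,12,-25,0,0,0],[0,0,0,0,0,0]], claw=1)

```text
t: 8.73
position: [0.3866, 0.2073, 0.1688]
ee_rot: [-0.0, 0.891, 0.454, -0.002]
force: [-1.0, -1.1, -1.5]
finger_gap: -0.004
gripper_force: 0.0
```

```bash
python3 - <<'E'
from h import *
c=cap('wrist'); cv2.imwrite('pics/w3.png',c['image']); st()
o=measure(c,plate=PL)
for k,v in o.items():
    for x in v: print(k,pf(x['c']),x['px'],x['r'],x['wh'])
s=cap('side'); hsv=cv2.cvtColor(s['image'],cv2.COLOR_BGR2HSV)
for k,v in measure(s,plate=PL).items():
    for x in v: print('side',k,pf(x['c']),x['px'],x['r'])
E
```

```text
t 8.78 pos [0.3874 0.2065 0.1704] plate [-92.5  81.5] toolx yaw 54.01 z [-0.003 -0.001 -1.   ] gap 0.003 F [ 0.7 -0.9  0.1]
brass [-62.    1.7] [444. 187.] 0.012 [0.0202 0.0237]
blue [ 3.7 10.3] [427.  80.] 0.0211 [0.0171 0.0407]
steel [-59.9  76.2] [330. 196.] 0.0169 [0.0334 0.0296]
steel [-64.5 -89.7] [579. 167.] 0.0305 [0.0383 0.0534]
steel [  7.4 -16.5] [471.  69.] 0.0088 [0.0121 0.0136]
side red [76.  58.3] [302. 348.] 0.0205
side red [ 76.1 -62. ] [253. 316.] 0.0132
side brass [-56.4   5.1] [332. 293.] 0.0129
side blue [ 9.4 14.3] [310. 311.] 0.0225
side steel [-81.1 -92.5] [301. 266.] 0.0275
```

View pics/w3.png

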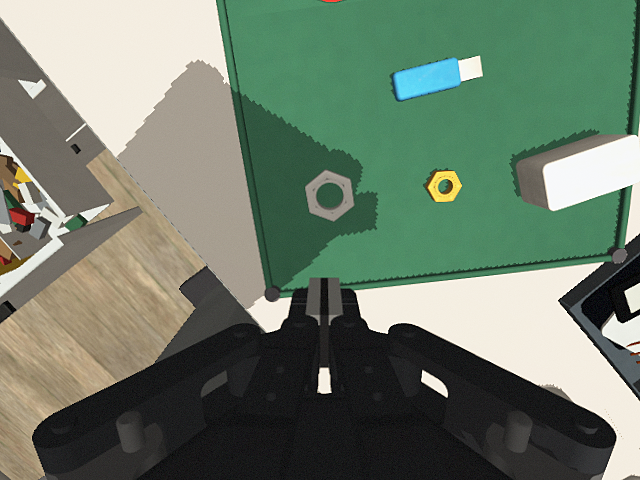

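The fingers are shut behind the steel nut at (330,196), which has a corner facing them. I'll open a small 12 mm gap so the two tips centre the nut while pushing, then lower.

arm_command(steps=[[-1,-4,-20,0,0,0],[0,0,-25,0,0,0],[0,0,-15,0,0,0],[0,0,-10,0,0,0],[0,0,-6,0,0,0],[0,0,-3,0,0,0],[0,0,0,0,0,0],[0,0,0,0,0,0]], claw=0.72)

```text
t: 9.5
position: [0.388, 0.2022, 0.093]
ee_rot: [0.0, 0.892, 0.453, 0.001]
force: [0.3, 0.4, -1.0]
finger_gap: 0.134
gripper_force: 0.0
```

```bash
python3 - <<'E'
from h import *
st(); print((RP@[1,0]).round(3),(RP@[.9932,-.1167]).round(3))
E
```

```text
t 9.5 pos [0.388  0.2022 0.093 ] plate [-96.   78.9] toolx yaw 53.86 z [ 0.001  0.    -1.   ] gap 0.134 F [ 0.3  0.4 -1. ]
[0.49  0.872] [0.588 0.809]
```

arm_command(steps=[[-1,1,-2.5,0,0,0],[0,0,0,0,0,0],[2,2.75,0,0,0,0],[2,2.75,0,0,0,0],[2,2.75,0,0,0,0],[2,2.75,0,0,0,0],[2,2.75,0,0,0,0],[2,2.75,0,0,0,0],[2,2.75,0,0,0,0],[2,2.75,0,0,0,0]])

```text
t: 10.33
position: [0.4028, 0.2254, 0.0897]
ee_rot: [-0.0, 0.892, 0.453, -0.0]
force: [0.2, 0.1, 0.5]
finger_gap: 0.138
gripper_force: 0.2
```

```bash
cat >> h.py <<'E'
def look(cams=('wrist','side'),keys=('brass','steel','red','blue')):
    st()
    for n in cams:
        c=cap(n); o=measure(c,plate=PL)
        for k in keys:
            for x in o[k]: print(n,k,pf(x['c']),x['px'],x['r'],x['wh'])
E
python3 - <<'E'
from h import *
look()
E
```

```text
t 10.33 pos [0.4028 0.2254 0.0897] plate [-68.4  77.4] toolx yaw 53.88 z [-0. -0. -1.] gap 0.138 F [0.2 0.1 0.5]
wrist brass [-60.7   2.5] [491. 263.] 0.0128 [0.0223 0.0233]
wrist steel [-44.6  76.3] [323. 247.] 0.0169 [0.0333 0.0295]
wrist steel [  7.8 -16. ] [539.  95.] 0.0086 [0.0117 0.0132]
wrist blue [ 4.4 11. ] [472. 111.] 0.0214 [0.0169 0.0413]
side brass [-56.2   5.5] [332. 293.] 0.0131 [0.0203 0.0241]
side steel [-80.6 -92.4] [301. 266.] 0.0275 [0.0375 0.0486]
side red [75.9 58.4] [302. 348.] 0.0205 [0.0397 0.0339]
side red [ 76.2 -61.9] [253. 316.] 0.0129 [0.025  0.0221]
side blue [ 9.3 14.4] [310. 311.] 0.0225 [0.0227 0.0422]
```

arm_command(steps=[[2.4,3.2,0.5,0,0,0],[2.4,3.2,0.3,0,0,0],[2.4,3.2,0,0,0,0],[2.4,3.2,0,0,0,0],[2.4,3.2,0,0,0,0],[2.4,3.2,0,0,0,0],[2.4,3.2,0,0,0,0],[2.4,3.2,0,0,0,0],[2.4,3.2,0,0,0,0],[2.4,3.2,0,0,0,0]])

```text
t: 11.27
position: [0.4268, 0.2575, 0.0905]
ee_rot: [0.0, 0.891, 0.453, -0.0]
force: [0.6, -1.0, 0.4]
finger_gap: 0.139
gripper_force: 0.2
```

arm_command(steps=[[2.4,3.2,0,0,0,0],[2.4,3.2,0,0,0,0],[2.4,3.2,0,0,0,0],[2.4,3.2,0,0,0,0],[2.4,3.2,0,0,0,0],[2.4,3.2,0,0,0,0],[2.4,3.2,0,0,0,0],[2.4,3.2,0,0,0,0],[0,0,0,0,0,0]])

```text
t: 12.02
position: [0.4463, 0.2833, 0.0906]
ee_rot: [-0.0, 0.891, 0.453, 0.0]
force: [0.1, -0.3, 1.0]
finger_gap: 0.142
gripper_force: 0.0
```

```bash
python3 - <<'E'
from h import *
look(keys=('steel','red','blue'))
E
```

```text
t 12.02 pos [0.4463 0.2833 0.0906] plate [ 3.3 67.8] toolx yaw 53.88 z [ 0.001  0.    -1.   ] gap 0.142 F [ 0.1 -0.3  1. ]
wrist steel [-77.4 -82.1] [618. 390.] 0.0293 [0.0561 0.0271]
wrist steel [  8.2 -16. ] [510. 266.] 0.0084 [0.0117 0.0133]
wrist steel [27.5 66.7] [322. 245.] 0.0169 [0.0335 0.0296]
wrist red [76.8 59.7] [325. 127.] 0.0217 [0.0429 0.0427]
wrist red [ 76.8 -62.5] [598.  98.] 0.0152 [0.0279 0.029 ]
wrist blue [ 5.8 10.8] [451. 278.] 0.0215 [0.0195 0.0404]
side steel [-78.8 -95.9] [301. 266.] 0.0263 [0.0383 0.047 ]
side red [76.5 58. ] [302. 348.] 0.02 [0.0381 0.0339]
side red [ 76.2 -61.9] [253. 316.] 0.0129 [0.025  0.0221]
side blue [ 9.7 14.3] [310. 311.] 0.023 [0.0228 0.0431]
```

arm_command(steps=[[2.4,3.2,0,0,0,0],[2.4,3.2,0,0,0,0],[2.4,3.2,0,0,0,0],[2.4,3.2,0,0,0,0],[2.4,3.2,0,0,0,0],[2.4,3.2,0,0,0,0],[2.4,3.2,0,0,0,0],[2.4,3.2,0,0,0,0],[1.8,2.4,0,0,0,0],[1.8,2.4,0,0,0,0]])

```text
t: 12.95
position: [0.4688, 0.3134, 0.0905]
ee_rot: [0.0, 0.891, 0.453, 0.0]
force: [0.2, -0.3, 0.2]
finger_gap: 0.145
gripper_force: 0.0
```

arm_command(steps=[[1.8,2.4,0,0,0,0],[1.8,2.4,0,0,0,0],[0,0,0,0,0,0]])

```text
t: 13.2
position: [0.4725, 0.3184, 0.0906]
ee_rot: [-0.0, 0.891, 0.453, 0.0]
force: [-0.4, -0.7, -0.8]
finger_gap: 0.141
gripper_force: 0.0
```

```bash
python3 - <<'E'
from h import *
look(keys=('steel','red'))
E
```

```text
t 13.2 pos [0.4725 0.3184 0.0906] plate [46.7 62.1] toolx yaw 53.88 z [ 0.  0. -1.] gap 0.141 F [-0.4 -0.7 -0.8]
wrist steel [ -89.8 -106.6] [634. 468.] 0.0124 [0.0246 0.009 ]
wrist steel [-59.3 -99.7] [632. 430.] 0.014 [0.0106 0.0277]
wrist steel [  9.4 -16.7] [496. 347.] 0.0087 [0.0118 0.0134]
wrist steel [71.1 61. ] [322. 245.] 0.0171 [0.0334 0.0296]
wrist red [67.5 61.6] [322. 244.] 0.0094 [0.0185 0.0177]
wrist red [85.  58.1] [324. 215.] 0.0217 [0.0339 0.043 ]
wrist red [ 76.1 -62.4] [579. 197.] 0.0152 [0.0287 0.0281]
side red [ 76. -62.] [253. 316.] 0.0132 [0.0246 0.0224]
```

Nearly in. A few more mm.

arm_command(steps=[[1.2,1.6,0,0,0,0],[1.2,1.6,0,0,0,0],[1.2,1.6,0,0,0,0],[0,0,0,0,0,0]])

```text
t: 13.63
position: [0.4761, 0.3231, 0.0906]
ee_rot: [-0.0, 0.891, 0.453, 0.0]
force: [-0.3, -0.0, 0.4]
finger_gap: 0.143
gripper_force: 0.0
```

```bash
python3 - <<'E'
from h import *
look(cams=['wrist'],keys=('steel','red'))
E
```

```text
t 13.63 pos [0.4761 0.3231 0.0906] plate [52.6 61.3] toolx yaw 53.88 z [ 0.  0. -1.] gap 0.143 F [-0.3 -0.   0.4]
wrist steel [ -77.1 -106.1] [635. 452.] 0.023 [0.0452 0.009 ]
wrist steel [ 11.3 -18.7] [498. 354.] 0.0068 [0.0071 0.0135]
wrist steel [75.3 60.5] [323. 249.] 0.0161 [0.0321 0.0282]
wrist red [71.7 60.9] [322. 248.] 0.0089 [0.0151 0.0173]
wrist red [84.6 57.8] [325. 231.] 0.0217 [0.0389 0.043 ]
wrist red [ 75.9 -62.4] [577. 209.] 0.0153 [0.0282 0.0286]
```

arm_command(steps=[[-3,-4,0,0,0,0],[0,0,15,0,0,0],[0,0,25,0,0,0],[0,0,30,0,0,0],[0,0,30,0,0,0],[0,0,30,0,0,0],[0,0,0,0,0,0],[0,0,0,0,0,0]])

```text
t: 14.35
position: [0.473, 0.3187, 0.2219]
ee_rot: [-0.0, 0.892, 0.453, 0.001]
force: [-0.7, -0.3, -0.4]
finger_gap: 0.143
gripper_force: 0.0
```

```bash
python3 - <<'E'
from h import *
look(cams=['side'],keys=('steel','red'))
c=cap('wrist'); im=c['image']; cv2.imwrite('pics/w4.png',im)
E
```

```text
t 14.35 pos [0.473  0.3187 0.2219] plate [47.3 61.9] toolx yaw 53.87 z [ 0.002  0.001 -1.   ] gap 0.143 F [-0.7 -0.3 -0.4]
side steel [-77.  -97.5] [299. 266.] 0.0263 [0.0365 0.047 ]
side red [ 76.2 -61.9] [253. 316.] 0.0129 [0.025  0.0221]
```

View pics/w4.png

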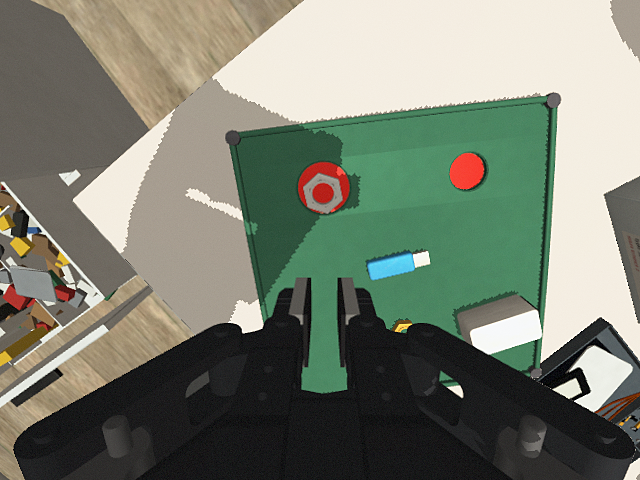

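The steel nut sits flat inside the big pocket at (323,190), with red all round it. Next I go behind the brass nut.

arm_command(steps=[[-4,-20,0,0,0,-0.105],[-4,-20,0,0,0,-0.105],[-5,-23,0,0,0,-0.105],[-5,-25,0,0,0,-0.105],[-5,-25,-10,0,0,-0.105],[-4,-20,-20,0,0,-0.105],[0,0,-25,0,0,0],[0,0,0,0,0,0],[0,0,0,0,0,0]], claw=0.8)

```text
t: 15.2
position: [0.4451, 0.1855, 0.1643]
ee_rot: [0.0, 0.988, 0.155, -0.002]
force: [0.4, -0.3, 0.3]
finger_gap: 0.099
gripper_force: 0.0
```

```bash
python3 - <<'E'
from h import *
look()
c=cap('wrist'); cv2.imwrite('pics/w5.png',c['image'])
E
```

```text
t 15.2 pos [0.4451 0.1855 0.1643] plate [-82.5  21. ] toolx yaw 17.8 z [-0.004 -0.001 -1.   ] gap 0.099 F [ 0.4 -0.3  0.3]
wrist brass [-62.1   1.4] [325. 204.] 0.0114 [0.0226 0.0201]
wrist steel [  7.1 -16.3] [268. 100.] 0.0084 [0.0117 0.0136]
wrist steel [69.6 58.2] [110. 112.] 0.0164 [0.0317 0.0284]
wrist steel [-63.6 -85.9] [433. 106.] 0.0358 [0.0335 0.0663]
wrist red [75.1 62.7] [113. 112.] 0.0084 [0.0142 0.0146]
wrist red [85.1 52.5] [112.  96.] 0.0213 [0.0316 0.041 ]
wrist blue [3.5 9.9] [242. 135.] 0.0208 [0.0175 0.0395]
side brass [-56.    5.5] [332. 293.] 0.0131 [0.0165 0.0243]
side steel [80.2 66.9] [304. 345.] 0.0164 [0.0293 0.0288]
side steel [-81.3 -92.5] [302. 266.] 0.0265 [0.036  0.0473]
side red [ 76.2 -61.9] [253. 316.] 0.0129 [0.025  0.0221]
side blue [ 9.4 14.5] [310. 311.] 0.0225 [0.023  0.0423]
```

View pics/w5.png

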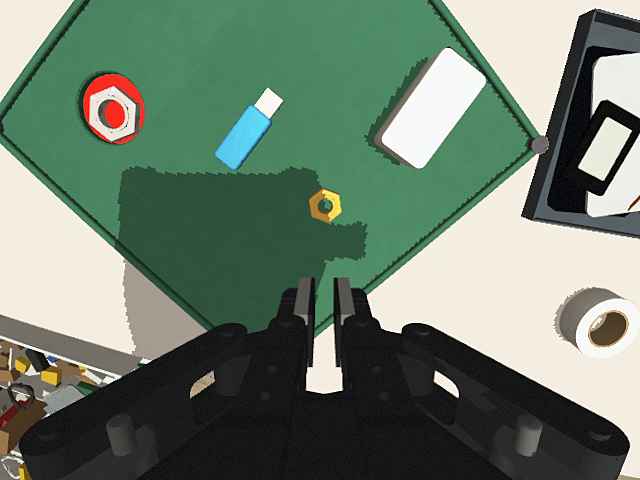

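The brass nut is at (325,204), straight ahead of the fingers. The gap between the stick's plug (283,98) and the dock (380,150) is wide enough. I'll lower behind it.

arm_command(steps=[[0,0,-20,0,0,0],[0,0,-22,0,0,0],[0,0,-15,0,0,0],[0,0,-10,0,0,0],[0,0,-6,0,0,0],[0,0,0,0,0,0],[0,0,0,0,0,0]])

```text
t: 15.93
position: [0.4461, 0.186, 0.0931]
ee_rot: [-0.0, 0.988, 0.155, 0.0]
force: [-0.3, 0.1, 1.2]
finger_gap: 0.097
gripper_force: 0.0
```

arm_command(steps=[[0,0,-2.5,0,0,0],[2,0.6,0,0,0,0],[3.3,1.05,0,0,0,0],[3.3,1.05,0,0,0,0],[3.3,1.05,0,0,0,0],[3.3,1.05,0,0,0,0],[3.3,1.05,0,0,0,0],[3.3,1.05,0,0,0,0],[3.3,1.05,0,0,0,0],[0,0,0,0,0,0]])

```text
t: 16.77
position: [0.4716, 0.1939, 0.0901]
ee_rot: [-0.0, 0.988, 0.155, 0.0]
force: [-0.3, 0.2, 0.2]
finger_gap: 0.103
gripper_force: 0.0
```

```bash
python3 - <<'E'
from h import *
look(cams=['wrist'])
E
```

```text
t 16.77 pos [0.4716 0.1939 0.0901] plate [-62.2   2. ] toolx yaw 17.78 z [ 0.001  0.    -1.   ] gap 0.103 F [-0.3  0.2  0.2]
wrist brass [-47.7 -11. ] [324. 256.] 0.0119 [0.0236 0.02  ]
wrist steel [  7.6 -16.6] [240. 152.] 0.0084 [0.0117 0.0134]
wrist steel [66.4 54.3] [ 24. 167.] 0.016 [0.0319 0.0234]
wrist steel [-69.6 -84.3] [488. 170.] 0.0371 [0.0369 0.067 ]
wrist red [60.  70.4] [ 44. 199.] 0.0072 [0.0027 0.0142]
wrist red [75.8 64.2] [ 25. 166.] 0.0083 [0.0159 0.011 ]
wrist red [84.2 48.2] [ 39. 139.] 0.0199 [0.0389 0.0185]
wrist blue [4.  9.7] [206. 200.] 0.0214 [0.0174 0.0406]
```

arm_command(steps=[[3.3,1.05,0,0,0,0],[3.3,1.05,0,0,0,0],[3.3,1.05,0,0,0,0],[3.3,1.05,0,0,0,0],[3.3,1.05,0,0,0,0],[3.3,1.05,0,0,0,0],[3.3,1.05,0,0,0,0],[3.3,1.05,0,0,0,0],[3.3,1.05,0,0,0,0],[0,0,0,0,0,0]])

```text
t: 17.65
position: [0.5012, 0.2034, 0.0901]
ee_rot: [-0.0, 0.988, 0.155, 0.0]
force: [-0.4, -0.5, -0.5]
finger_gap: 0.1
gripper_force: 0.0
```

```bash
python3 - <<'E'
from h import *
look(cams=['wrist'])
E
```

```text
t 17.65 pos [0.5012 0.2034 0.0901] plate [-39.5 -19.2] toolx yaw 17.78 z [ 0.001  0.    -1.   ] gap 0.1 F [-0.4 -0.5 -0.5]
wrist brass [-25.  -32.3] [324. 256.] 0.0119 [0.0236 0.02  ]
wrist steel [70.4 55.5] [ 35. 234.] 0.0162 [0.032  0.0279]
wrist steel [-71.6 -83.8] [466. 247.] 0.0383 [0.042 0.071]
wrist red [59.  69.8] [ 59. 262.] 0.0077 [0.0021 0.0151]
wrist red [75.  64.9] [ 40. 233.] 0.0082 [0.0144 0.0114]
wrist red [88.5 53.5] [ 29. 203.] 0.0202 [0.0217 0.0401]
wrist red [ 76.9 -59.3] [204.  29.] 0.0151 [0.0255 0.0294]
wrist blue [4.4 9.6] [212. 268.] 0.0216 [0.0168 0.0413]
```

arm_command(steps=[[3.3,1.05,0,0,0,0],[3.3,1.05,0,0,0,0],[3.3,1.05,0,0,0,0],[3.3,1.05,0,0,0,0],[3.3,1.05,0,0,0,0],[3.3,1.05,0,0,0,0],[3.3,1.05,0,0,0,0],[3.3,1.05,0,0,0,0],[3.3,1.05,0,0,0,0],[0,0,0,0,0,0]])

```text
t: 18.53
position: [0.5309, 0.2128, 0.0901]
ee_rot: [-0.0, 0.988, 0.155, 0.0]
force: [1.1, 1.5, 1.0]
finger_gap: 0.098
gripper_force: 0.0
```

```bash
python3 - <<'E'
from h import *
look(cams=['wrist','side'])
c=cap('wrist'); cv2.imwrite('pics/w6.png',c['image'])
E
```

```text
t 18.53 pos [0.5309 0.2128 0.0901] plate [-16.7 -40.5] toolx yaw 17.78 z [ 0.001  0.    -1.   ] gap 0.098 F [1.1 1.5 1. ]
wrist brass [ -2.2 -53.5] [324. 256.] 0.0119 [0.0236 0.02  ]
wrist steel [-93.2 -52.1] [445. 383.] 0.0089 [0.0171 0.0058]
wrist steel [71.4 54.6] [ 50. 295.] 0.0163 [0.0324 0.0281]
wrist steel [-71.5 -92.2] [477. 299.] 0.0302 [0.0446 0.044 ]
wrist red [60.6 53.1] [ 88. 296.] 0.0077 [0.0151 0.0016]
wrist red [74.4 65.6] [ 54. 293.] 0.0081 [0.0128 0.0119]
wrist red [88.9 55.2] [ 44. 265.] 0.0199 [0.0217 0.0394]
wrist red [ 77.2 -59.7] [209. 108.] 0.0152 [0.0297 0.0289]
wrist blue [8.2 1.2] [221. 318.] 0.0198 [0.0169 0.0372]
side brass [  2.8 -48.7] [288. 295.] 0.0122 [0.0164 0.0211]
side red [ 76.1 -62. ] [253. 316.] 0.0132 [0.025  0.0221]
side blue [ 9.7 15.1] [310. 312.] 0.0223 [0.0228 0.0427]
```

View pics/w6.png

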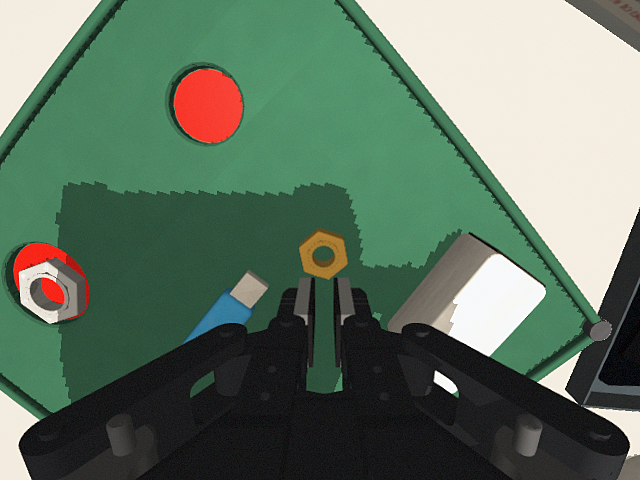

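Brass is at (324,256) with the plug (255,288) and dock (390,325) clear. I'll push it 14 mm farther along the same line to leave room behind it for the second leg, and measure the dock's base edge.

```bash
python3 - <<'E'
from h import *
c=cap('wrist')
for uv in [(390,325),(425,280),(462,234),(470,234)]: print(uv,pf(ray(c,[uv],.014)[0]),pf(ray(c,[uv],.044)[0]))
print('plug',[pf(ray(c,[uv],.022)[0]) for uv in [(269,284),(247,270),(260,306)]])
E
```

```text
(390, 325) [-53.4 -50.4] [-35.7 -57.7]
(425, 280) [-46.2 -78. ] [-30.  -79.7]
(462, 234) [ -40.  -104.5] [ -25.  -100.8]
(470, 234) [ -42.6 -107.3] [ -27.1 -102.9]
plug [array([  4.4, -26. ]), array([ 15.8, -23.6]), array([ -0.4, -15.1])]
```

arm_command(steps=[[3.3,1.05,0,0,0,0],[3.3,1.05,0,0,0,0],[3.3,1.05,0,0,0,0],[3.3,1.05,0,0,0,0],[0,0,0,0,0,0],[-3,-1,0,0,0,0],[-3,-1,0,0,0,0]])

```text
t: 19.32
position: [0.5372, 0.2147, 0.0899]
ee_rot: [0.0, 0.988, 0.155, -0.0]
force: [-0.2, 0.3, -0.5]
finger_gap: 0.099
gripper_force: 0.0
```

arm_command(steps=[[0,0,20,0,0,0],[0,0,30,0,0,0],[0,-2,10,0,0,0.113],[2,-3,0,0,0,0.113],[2,-3,0,0,0,0.113],[2,-3,0,0,0,0.113],[2,-2,0,0,0,0.113],[2,-2,0,0,0,0.113],[2,-2,0,0,0,0.113],[0,0,0,0,0,0]])

```text
t: 20.15
position: [0.5493, 0.1974, 0.15]
ee_rot: [0.0, 0.851, 0.525, -0.0]
force: [0.9, 0.4, 0.1]
finger_gap: 0.097
gripper_force: 0.0
```

```bash
python3 - <<'E'
from h import *
look(cams=['wrist'])
E
```

```text
t 20.15 pos [0.5493 0.1974 0.15  ] plate [-21.1 -64.1] toolx yaw 63.38 z [-0. -0. -1.] gap 0.097 F [0.9 0.4 0.1]
wrist brass [  7.7 -63.1] [327. 209.] 0.0116 [0.0207 0.0224]
wrist steel [-76.3 -66. ] [325. 324.] 0.0224 [0.0428 0.0152]
wrist steel [ -59.1 -105.8] [385. 308.] 0.0198 [0.0353 0.0186]
wrist steel [72.6 56.6] [119.  86.] 0.0164 [0.0319 0.0291]
wrist red [73.8 63.1] [122.  88.] 0.0087 [0.0151 0.0142]
wrist red [ 76.9 -60.8] [328.  89.] 0.015 [0.0289 0.0296]
wrist red [85.2 54.4] [134.  75.] 0.0215 [0.0331 0.0418]
wrist blue [4.9 9.2] [208. 208.] 0.0213 [0.0174 0.0407]
```

arm_command(steps=[[0,0,-20,0,0,0],[0,0,-18,0,0,0],[0,0,-12,0,0,0],[0,0,-6,0,0,0],[0,0,-3,0,0,0],[0,0,0,0,0,0],[1.2,2.3,0,0,0,0],[1.6,3.1,0,0,0,0],[1.6,3.1,0,0,0,0],[1.6,3.1,0,0,0,0]])

```text
t: 21.03
position: [0.5559, 0.2099, 0.0916]
ee_rot: [0.0, 0.852, 0.523, 0.0]
force: [-0.6, -0.9, 0.1]
finger_gap: 0.102
gripper_force: 0.1
```

arm_command(steps=[[1.6,3.1,0,0,0,0],[1.6,3.1,0,0,0,0],[1.6,3.1,0,0,0,0],[1.6,3.1,0,0,0,0],[1.6,3.1,0,0,0,0],[1.6,3.1,0,0,0,0],[1.6,3.1,0,0,0,0],[1.6,3.1,0,0,0,0],[1.6,3.1,0,0,0,0],[0,0,0,0,0,0]])

```text
t: 21.87
position: [0.5702, 0.2379, 0.091]
ee_rot: [0.0, 0.852, 0.523, 0.0]
force: [0.7, -0.1, 0.7]
finger_gap: 0.099
gripper_force: 0.0
```

```bash
python3 - <<'E'
from h import *
look(cams=['wrist'])
E
```

```text
t 21.87 pos [0.5702 0.2379 0.091 ] plate [ 24.4 -62.5] toolx yaw 63.12 z [ 0.  0. -1.] gap 0.099 F [ 0.7 -0.1  0.7]
wrist brass [ 45.2 -60.4] [324. 253.] 0.0118 [0.0209 0.022 ]
wrist steel [74.2 55.6] [ 56. 177.] 0.0162 [0.032  0.0284]
wrist red [72.7 64.3] [ 60. 177.] 0.0084 [0.0128 0.0147]
wrist red [ 76.8 -60.3] [327. 177.] 0.0151 [0.0294 0.0296]
wrist red [84.6 56.1] [ 75. 161.] 0.0216 [0.0327 0.0421]
wrist blue [ 6.7 10.2] [174. 324.] 0.0223 [0.0197 0.0417]
```

arm_command(steps=[[1.7,3.05,0,0,0,0],[1.7,3.05,0,0,0,0],[1.7,3.05,0,0,0,0],[1.7,3.05,0,0,0,0],[1.7,3.05,0,0,0,0],[1.7,3.05,0,0,0,0],[1.7,3.05,0,0,0,0],[1.2,2.1,0,0,0,0],[0,0,0,0,0,0]])

```text
t: 22.67
position: [0.5832, 0.2612, 0.091]
ee_rot: [0.0, 0.852, 0.523, 0.0]
force: [0.2, 0.0, -0.6]
finger_gap: 0.101
gripper_force: 0.0
```

```bash
python3 - <<'E'
from h import *
look(cams=['wrist'])
E
```

```text
t 22.67 pos [0.5832 0.2612 0.091 ] plate [ 51.1 -62.4] toolx yaw 63.12 z [ 0.  0. -1.] gap 0.101 F [ 0.2  0.  -0.6]
wrist brass [ 71.1 -60.5] [324. 255.] 0.0115 [0.0205 0.0216]
wrist steel [75.4 55.5] [ 65. 235.] 0.0161 [0.0317 0.0283]
wrist red [ 66.4 -60.7] [324. 255.] 0.0052 [0.0092 0.0097]
wrist red [71.9 64.4] [ 70. 234.] 0.0083 [0.0148 0.0117]
wrist red [ 81.3 -60.3] [325. 229.] 0.0152 [0.0228 0.03  ]
wrist red [84.  56.9] [ 83. 218.] 0.0217 [0.0325 0.0427]
wrist blue [ 1.8 -3.9] [206. 381.] 0.0078 [0.0154 0.0061]
wrist blue [12.6 24.1] [150. 360.] 0.0079 [0.0157 0.0041]
```

arm_command(steps=[[0.7,1.3,0,0,0,0],[0.7,1.3,0,0,0,0],[0.7,1.3,0,0,0,0],[0.5,0.8,0,0,0,0],[0,0,0,0,0,0]])

```text
t: 23.13
position: [0.5857, 0.2656, 0.091]
ee_rot: [-0.0, 0.852, 0.523, 0.0]
force: [0.8, -0.1, 0.7]
finger_gap: 0.101
gripper_force: 0.0
```

```bash
python3 - <<'E'
from h import *
look(cams=['wrist'],keys=('brass','red'))
E
```

```text
t 23.13 pos [0.5857 0.2656 0.091 ] plate [ 56.1 -62.4] toolx yaw 63.1 z [ 0.  0. -1.] gap 0.101 F [ 0.8 -0.1  0.7]
wrist brass [ 76.1 -60.5] [324. 255.] 0.0114 [0.0205 0.0211]
wrist red [ 71.4 -60.7] [324. 255.] 0.0052 [0.0097 0.0097]
wrist red [71.7 64.3] [ 71. 244.] 0.0084 [0.0146 0.0119]
wrist red [ 82.3 -59.9] [324. 239.] 0.0151 [0.0248 0.0298]
wrist red [83.7 57.1] [ 85. 229.] 0.0217 [0.0324 0.0431]
```

arm_command(steps=[[-2,-3.5,0,0,0,0],[-2,-3.5,0,0,0,0],[0,0,15,0,0,0],[0,0,30,0,0,0],[-10,-18,30,0,0,0],[-10,-18,30,0,0,0],[-5,-9,25,0,0,0],[0,0,0,0,0,0],[0,0,0,0,0,0]])

```text
t: 23.93
position: [0.557, 0.2131, 0.2235]
ee_rot: [0.0, 0.852, 0.523, 0.002]
force: [-0.5, 0.7, 0.2]
finger_gap: 0.097
gripper_force: 0.0
```

```bash
python3 - <<'E'
from h import *
look()
w=cap('wrist')['image']; s=cap('side')['image']
a=cv2.resize(w[60:320,130:560],(645,390)); b=cv2.resize(s[240:390,195:415],None,fx=2.9,fy=2.9)[:, :645]
b=cv2.resize(s[255:355,215:375],(336,210)); z=cv2.resize(s[150:240,250:385],(309,206)); b=np.hstack([b[:206],z])
cv2.imwrite('pics/w7.png',np.vstack([a,b]))
E
```

```text
t 23.93 pos [0.557  0.2131 0.2235] plate [ -3.7 -63.1] toolx yaw 63.05 z [ 0.004  0.001 -1.   ] gap 0.097 F [-0.5  0.7  0.2]
wrist brass [ 71.9 -61.1] [326. 132.] 0.011 [0.0188 0.021 ]
wrist steel [-75.4 -66.3] [325. 304.] 0.0192 [0.0346 0.0164]
wrist steel [ -63.3 -106.4] [369. 293.] 0.0194 [0.0328 0.025 ]
wrist steel [-54.4 -65.4] [325. 283.] 0.0077 [0.0054 0.0149]
wrist steel [-47.3 -95.4] [358. 276.] 0.0145 [0.0063 0.029 ]
wrist steel [72.9 57.3] [175. 126.] 0.0163 [0.0286 0.0315]
wrist red [ 72.2 -61.1] [326. 132.] 0.0046 [0.0087 0.0082]
wrist red [72.9 62.3] [176. 126.] 0.0086 [0.0168 0.0134]
wrist red [ 81.9 -60.1] [326. 125.] 0.0151 [0.0266 0.0294]
wrist red [84.3 54.6] [185. 117.] 0.0217 [0.0332 0.0418]
wrist blue [4.6 9.2] [238. 213.] 0.0208 [0.0176 0.0392]
side brass [ 80.8 -51. ] [255. 314.] 0.0122 [0.0174 0.0224]
side steel [-81.3 -92.5] [302. 266.] 0.0265 [0.0356 0.0472]
side blue [ 9.3 14.7] [310. 311.] 0.023 [0.0246 0.0416]
```

View pics/w7.png

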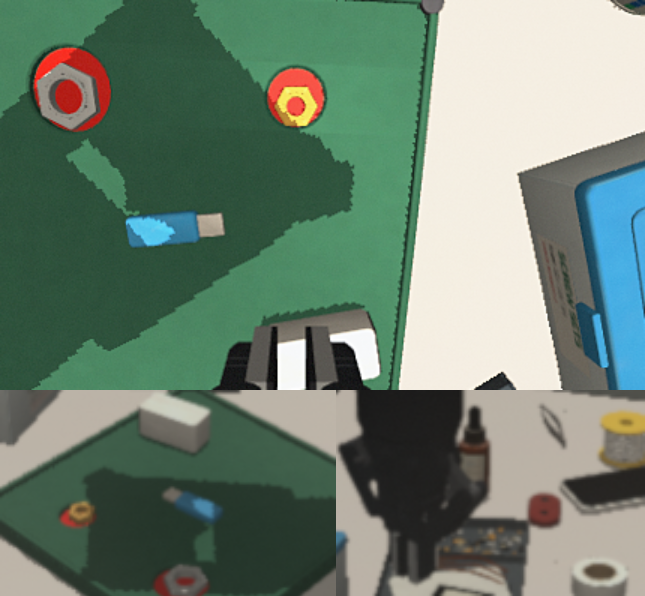

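Both nuts show inside their pockets: steel at (67,90) and brass at (297,105), with red round them. The tape is flat on the bench at (600,578), and stick and dock look undisturbed. I'll check the brass height by triangulating.

```bash
python3 - <<'E'
from h import *
for n in ['brass','steel','blue']:
  px={}
  for k in ['wrist','side']:
    c=cap(k); hsv=cv2.cvtColor(c['image'],cv2.COLOR_BGR2HSV); H,S,V=[hsv[...,i].astype(int) for i in range(3)]
    m={'brass':(H>15)&(H<32)&(S>110),'steel':(S<40)&(V>80),'blue':(H>95)&(H<112)&(S>100)}[n]
    q={'brass':wf([75,-60]),'steel':wf([75,60]),'blue':wf([6,10])}[n]
    u=proj(c,[[*q,.016]])[0]; mm=np.zeros(m.shape,bool); r=14 if k=='side' else 32
    mm[int(u[1])-r:int(u[1])+r,int(u[0])-r:int(u[0])+r]=1
    m=(m&mm).astype(np.uint8); k_=cen(m); b=cv2.minEnclosingCircle(k_)[0] if 0 else k_.reshape(-1,2); b=(b.min(0)+b.max(0))/2
    a,e=ray(c,[b],0)[0],ray(c,[b],.1)[0]; px[k]=(a,(e-a)/np.linalg.norm(e-a))
  (p,d),(p2,d2)=px['wrist'],px['side']
  t=np.linalg.lstsq(np.c_[d,-d2],p2-p,rcond=None)[0]; A=p+t[0]*d;B=p2+t[1]*d2
  print(n,pf((A+B)/2),((A+B)/2)[2].round(4),'miss',np.linalg.norm(A-B).round(4))
st()
E
```

```text
brass [ 73.5 -61.1] 0.0148 miss 0.002
steel [74.3 61. ] 0.0144 miss 0.001
blue [5.8 9.8] 0.0207 miss 0.0014
t 24.43 pos [0.5565 0.2136 0.2205] plate [ -3.5 -62.4] toolx yaw 63.11 z [-0.001 -0.    -1.   ] gap 0.099 F [-0.   0.1  0.6]
```

Both nuts sit about 6 mm below the stick's level, so they are down flat in their pockets. Handing in.

```bash
python3 -c "
from plant import robot
print(robot.close_job())"
```

```text
the job is handed in; nothing more can be done
None
```

I handed the job in at about 24 s of the 72 s allowed: the tape roll is on the bare bench, the steel nut is in the big pocket, and the brass nut is in the small one. Camera checks put both nuts down at pocket height, and the stick, dock and bottle looked undisturbed; no verdict came back.

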